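# Roll the knurled wheel until the jaw gap stands at the gauge mark

## Task

Set the gap of the blue and grey gap stop on the bench: with a fingertip laid lightly on top of its knurled wheel, roll the wheel toward the jaws, stroke by stroke, until the yellow pointer of the sliding jaw stands on the red gauge mark, then take the hand away. Move the jaw only by the wheel, do not touch the jaw itself, do not grasp, lift or shift the gap stop, and leave the loose parts and tools around it as they lie.

Things in the scene. Friction and masses are not known exactly. Their poses are not given: they have to be found in the camera images.
- gap_stop: heavy loose fixture (3.5 kg), plate 90 x 250 mm flat on the bench; origin centre of its underside, y along its length, z up. On it, on buffers, a grey bed (top 24 mm up): at -y (right, seen from the robot) the wheel between blue cheeks (tops 64 mm up, 52 mm over both); at +y the blue anvil (top 62 mm, face at y = 76 mm); between, the jaw and, along -x, a scale rail (top 36 mm).
- wheel_top (a point): top of the knurled dark rubber wheel (radius 32, 20 mm wide), 86 mm up, mid-width; axes as gap_stop; the axle lies along x, so the top runs along y. The point does not turn, but sinks with the bed: its buffers yield straight down, 3 N to start, 1.5 N more per mm, stop at 5 mm (about 11 N). Nothing else within 60 mm stands above 64 mm.
- wheel (a joint): turn of the knurled wheel, rad: 0 at the start, grows as its top is rolled toward +y of gap_stop (toward jaw and anvil), up to 5; stays where it is left (friction about 0.04 N m at the wheel).
- jaw (a joint): travel of the dark sliding jaw (48 mm wide, top 60 mm up), m: 0 at the start (gap to the anvil 66 mm), grows as the gap closes; geared to the wheel, 12 mm of jaw per rad, so 2.67 mm of wheel rim per mm of jaw; rolling back opens the gap again.
- pointer (a point): tip of the yellow pointer bar (3 mm wide) of the sliding jaw, 18 mm long, reaching over the scale rail 2.5 mm above it; moves along y of gap_stop with the jaw; axes as those of gap_stop.
- gauge_mark (a point): centre of the red gauge mark, a band 6 mm wide along y across the scale rail; fixed there, 18 to 36 mm toward +y of gap_stop from the pointer's start; axes as gap_stop. The jaw is set when the pointer's tip is level with the band along y (within 3 mm of its centre).
- jig_strip: loose light-wood strip with a dark pin, 26 x 150 x 23 mm, bystander, lying behind the gap stop; origin centre of its underside
- steel_bolt: loose grey hex bolt, 30 x 75 x 26 mm, bystander, lying behind the gap stop; origin centre of its underside
- red_pliers: loose pliers with red handles, 56 x 175 x 14 mm, bystander; origin centre of its underside
- brass_bush: loose brass-coloured ring bush, 36 mm across, 10 mm high, bystander; origin centre of its underside
- green_marker: loose green marker pen, 14 x 137 x 14 mm, bystander; origin centre of its underside
- rusty_bolt: loose brown hex bolt, 22 x 56 x 20 mm, bystander; origin centre of its underside

How it is judged (in metres and radians):
On the way, in this order (a step that is already met when the one before it is completed fails the run):
1. a fingertip bears on the wheel and the wheel starts to turn (contact force between the fingers and wheel above 0.5 N and value of joint wheel above 0.1 rad), for 0.05 s.
2. the pointer has reached the gauge mark under the rolling wheel (y of pointer in the frame of gauge_mark between -0.003 and 0.003 m), for 0.2 s.
At the end, for the whole second after the job is handed in: the yellow pointer is within 3 mm of the centre of the red gauge mark along the rail, the wheel is at rest, and the gap stop stands flat within 15 mm of where it stood (all of step 2 and velocity of joint wheel between -0.05 and 0.05 rad/s and linear speed of gap_stop below 0.01 m/s and distance of gap_stop from where it was at the start of the episode below 0.015 m and angle between gap_stop's own z axis and vertical below 0.03 rad); the robot touches nothing.
It fails at once if the jaw is touched by the robot instead of being driven by the wheel (contact force between any of the arm, the fingers and jaw above 0.5 N).
It fails at once if the wheel is pressed harder than 40 N (contact force between the fingers and wheel above 40 N).
It fails at once if the gap stop is shifted by more than 15 mm (distance of gap_stop from where it was at the start of the episode above 0.015 m).
It fails at once if the gap stop is lifted or tipped (height (world z) of gap_stop above 0.006 m or angle between gap_stop's own z axis and vertical above 0.06 rad).
It fails at once if a bystander is moved or lifted by more than 15 mm (distance of any of jig_strip, steel_bolt, red_pliers, brass_bush, green_marker, rusty_bolt from where it was at the start of the episode above 0.015 m).
It also fails if it takes over 48 s, if anything falls off the work surface, if the arm or the gripper's body presses on something with over 40 N, if the wrist force passes 120 N, or if a joint passes its speed limit or range.

## Robot

A 7-joint arm with a two-finger parallel gripper is mounted at the origin on a cart in front of the work surface, level with it; the furniture and walls round the work are solid. World frame = base frame: x ahead of the robot, y to its left, z up, the work surface at z = 0. Lengths are in mm, angles in rad, forces in N, time in s.
With the tool pointing down it reaches from about 425 to 800 mm from the base axis. Payload 8.3 kg.
Tool frame: the origin (TCP) lies on the centre line of the jaws, within the pads' length; the fingertips stand 17 mm ahead of it and the grasp point (between the pads) lies 2 mm behind it (nose_length is the distance from the TCP to the fingertips, in mm); z points along the fingers, y is the line along which they close (so a half turn about z gives the same grasp; the last joint's range is limited). The gripper opens to 85 mm and grips with 20 to 120 N. Pads are 22 mm wide; open, the fingers measure 114 mm over their backs; the gripper's body (76 mm by 85 mm) begins 54 mm behind the grasp point. The pads swing forward as they close: fully open they stand 13 mm farther back than shut.
Start: joints at [1.19, 0.383, 0.016, 1.37, -0.006, 1.388, -0.046], TCP at [195.335, -593.672, 226.079] pointing down, gripper open.
Joint ranges: [-2.95, 2.95], [-0.25, 2.06], [-1.52, 1.56], [0.18, 2.33], [-1.44, 4.58], [0.02, 2.06], [-3.01, 3.01]. Speed limits (rad/s): [2.39, 2.39, 3.01, 3.01, 3.14, 3.14, 3.14].

## Interface

Orientations are given as a unit quaternion [w, x, y, z].
In Python, from rig import * gives the robot as it stands. Calls block until the motion is done:
- reach(position, orientation): joint-space move of the TCP to a pose.
- line_to(position, orientation=None, rate=150): straight line of the TCP; orientation=None keeps the orientation; rate is the mean speed in mm/s.
- move_j(angles): joint-space move.
- gripper_open() and grab(grasp_force=None): open the fingers fully, or close them until they stop; grasp_force is the grip in N (None keeps the last).
- pause(seconds).
- inverse_kinematics(position, orientation): joint angles nearest the present ones, or None.
- grab_frame(name): name is "side" or "top"; returns the picture (400x640x3 uint8, red, green, blue); there is no depth.
- get_calibration(name): a dict with "mtx" (3x3 intrinsics, pixels), "extrinsics" (4x4, takes a point from camera to world coordinates). Camera axes: x right, y down, z forward; pixel columns grow to the right and rows downward; lengths in mm; the calibration is good to about 2 mm. A picture is of the moment at which its call begins. get_calibration takes no time and is no camera call.
A pose or a line that the arm cannot do raises IKError and nothing moves.
- sign_off(): hands the job in; it is judged then, once.
Trained networks look in the newest picture that a camera, given by its name, has taken for a name from the list of things; names that differ only in an ending like _2 or _b are one class to them, and where a whole thing is asked for, a point or a joint stands for the part that bears it (a point fixed in the world has none). Each returns a list of dicts, best first, with "score" (0 to 1); they miss things now and then, are a little off and sometimes report something else, mostly with a low value. They report only what shows in the picture. A call takes as long as a camera call.
- silhouettes(target, camera): "region" (400x640 bool, what is visible of it) and "rect" ([left, top, right, bottom] in pixels, round what is visible of it).
Readings, each from a call of its own:
- current_time_s(): time.
- current_joints(): joint angles.
- current_joint_vel(): joint speeds.
- current_tau(): joint torques, N m.
- current_tcp_pos(): TCP position.
- current_eef_rot(): TCP orientation.
- current_wrist_force(): force on the tool from outside, world axes, zero at the start.
- current_moment(): the same for the moment, N m.
- current_finger_gap(): opening from 0.0 (shut) to 1.0 (fully open).
- current_finger_force(): force on a finger pad.
Only numpy, scipy, OpenCV 4.12 (cv2) and the standard library are available. Lean on these libraries where they do the work, as an engineer would, in place of code of your own. Each camera call takes 0.05 s, during which the arm holds its last target. There are 200 camera calls.

## Working session

There is one attempt and no reset: what is moved stays moved. The work goes in short steps, each a Python script; the robot and the scene stay as the last script left them, time stands still between calls to the robot, and variables do not carry over. Pictures are saved under pics/ and viewed, at most 10 in all, crops included, and the job is handed in when it is done.

```bash
mkdir -p pics; python3 - <<'E'
from rig import *
import cv2, numpy as np
for n in ("top","side"):
    im=grab_frame(n); cv2.imwrite(f"pics/{n}0.png",im[:,:,::-1])
    c=get_calibration(n); print(n,np.round(c["mtx"],1).tolist(),np.round(c["extrinsics"],3).tolist())
    for t in ("gap_stop","wheel_top","wheel","pointer","jaw","gauge_mark"):
        try:
            for d in silhouettes(t,n)[:2]:
                v,u=np.nonzero(d["region"]); print(n,t,round(d["score"],2),d["rect"],u.mean().round(1),v.mean().round(1))
        except Exception as e: print(n,t,e)
print(current_time_s(),current_eef_rot(),current_wrist_force())
E
```

```text
top [[427.1, 0.0, 315.6], [0.0, 427.1, 202.8], [0.0, 0.0, 1.0]] [[0.031, -0.997, 0.07, 397.116], [-0.999, -0.032, -0.017, 142.884], [0.019, -0.069, -0.997, 1212.948], [0.0, 0.0, 0.0, 1.0]]
top gap_stop 0.7 [339.3, 183.7, 431.3, 221.9] 384.6 202.1
top wheel_top 0.93 [336.9, 185.5, 429.7, 221.1] 385.0 202.0
top wheel_top 0.42 [401.1, 200.9, 423.9, 209.7] 412.3 203.3
top wheel 0.67 [400.9, 197.1, 426.6, 209.8] 412.0 203.4
top pointer 0.56 [385.9, 191.6, 396.4, 210.1] 387.9 201.3
top jaw 0.55 [378.9, 194.0, 394.5, 211.9] 387.4 201.7
side [[518.9, 0.0, 329.3], [0.0, 518.9, 195.7], [0.0, 0.0, 1.0]] [[0.999, 0.033, -0.018, 529.467], [0.028, -0.37, 0.928, -1345.515], [0.024, -0.928, -0.371, 659.967], [0.0, 0.0, 0.0, 1.0]]
side gap_stop 0.84 [298.4, 208.9, 343.2, 270.6] 320.6 242.9
side gap_stop 0.68 [301.0, 197.3, 309.8, 206.9] 304.3 201.5
side wheel_top 0.59 [298.1, 214.7, 340.5, 268.5] 321.0 240.6
side wheel 0.75 [314.2, 231.8, 320.9, 249.8] 318.5 241.5
side pointer 0.6 [310.2, 225.1, 332.3, 231.8] 323.0 228.7
side pointer 0.51 [290.2, 279.3, 365.7, 291.4] 319.7 285.4
0.7 [-3.26584268e-05  9.87396931e-01  1.58263385e-01  1.81516897e-05] [ 1.21155454 -0.5823388  -0.58350585]
```

```bash
python3 - <<'E'
import cv2, numpy as np
t=cv2.imread("pics/top0.png"); s=cv2.imread("pics/side0.png")
a=cv2.resize(t[165:240,320:450],None,fx=6,fy=6,interpolation=cv2.INTER_CUBIC)
cv2.imwrite("pics/topc.png",a)
b=cv2.resize(s[190:300,260:390],None,fx=5,fy=5,interpolation=cv2.INTER_CUBIC); cv2.imwrite("pics/sidec.png",b)
E
```

```text
(no output)
```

View pics/topc.png

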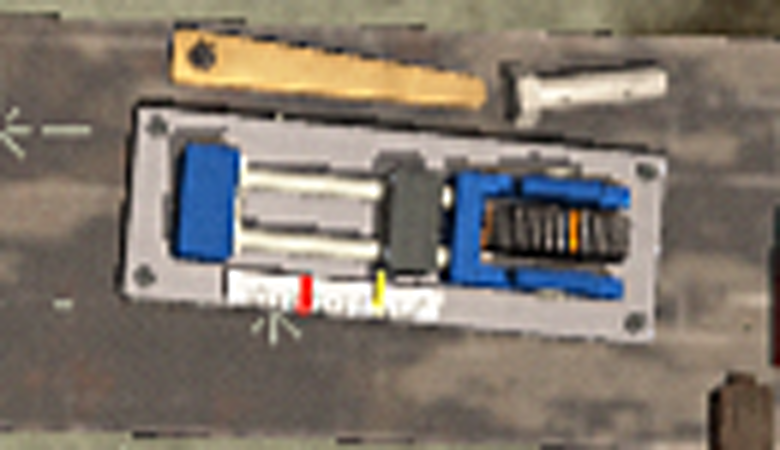

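View pics/sidec.png

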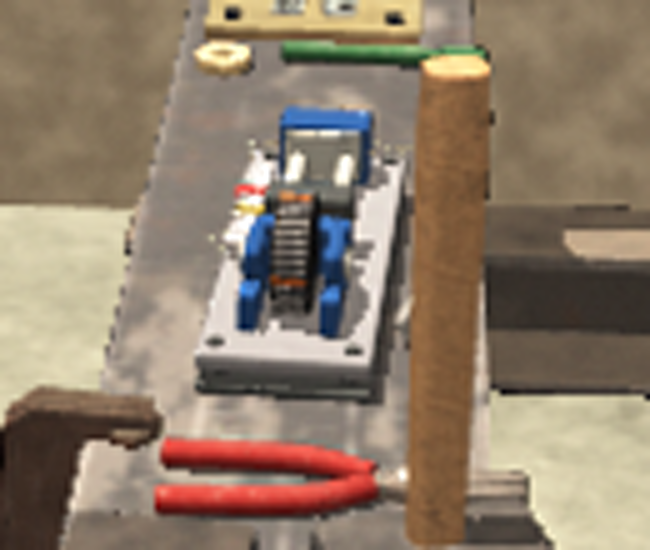

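View pics/top0.png

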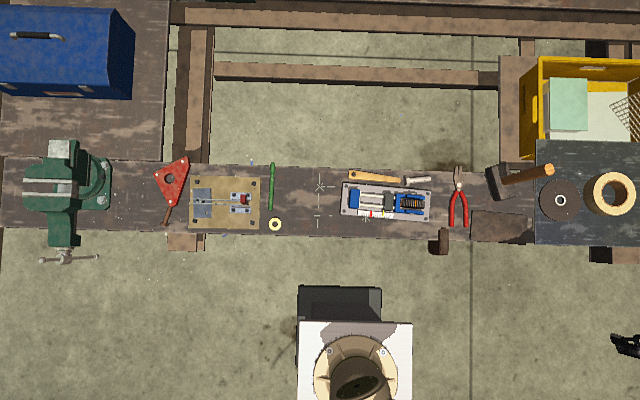

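The top view shows the stop at about (385,202), with the wheel at about (412,203). In the crop the red mark is at (305,295) and the pointer at (380,290), roughly 34 mm apart. Next I work out the pose and the colour centroids.

```bash
cat > h.py <<'E'
from rig import *
import cv2, numpy as np
C={n:get_calibration(n) for n in ("top","side")}
def bp(u,v,z,n="top"):
    c=C[n]; E=np.array(c["extrinsics"]); d=E[:3,:3]@np.linalg.inv(c["mtx"])@[u,v,1.]; o=E[:3,3]
    return o+d*(z-o[2])/d[2]
def cent(im,lo,hi,box=(345,200,400,222)):
    """subpixel colour centroid weighted by saturation inside a box of the top picture"""
    u0,v0,u1,v1=box; h=cv2.cvtColor(im[v0:v1,u0:u1],cv2.COLOR_RGB2HSV).astype(float)
    H=np.where(h[...,0]>150,h[...,0]-180,h[...,0])
    w=np.where((H>=lo)&(H<=hi)&(h[...,1]>90)&(h[...,2]>90),h[...,1],0)
    if w.sum()==0: return None
    v,u=np.mgrid[v0:v1,u0:u1]; return (u*w).sum()/w.sum(),(v*w).sum()/w.sum(),int((w>0).sum())
E
python3 - <<'E'
from h import *
im=cv2.imread("pics/top0.png")[:,:,::-1].copy()
K=[(138,100),(668,155),(655,340),(122,295)]
P=[bp(320+a/6-.4,165+b/6-.4,10)[:2] for a,b in K]; print(np.round(P,1))
c=np.mean(P,0); ax=(P[0]+P[3]-P[1]-P[2])/2; L=np.linalg.norm(ax); yaw=np.arctan2(-ax[0],ax[1]); print(c,L,yaw)
for n,uv in dict(net=(412.3,203.4),crop=(320+555/6,165+230/6)).items(): print(n,bp(*uv,60)[:2])
y=ax/L
r=cent(im,-10,8);p=cent(im,20,35);print(r,p)
if r and p: R=bp(*r[:2],36)[:2];Q=bp(*p[:2],38.5)[:2]; print(R,Q,(R-Q)@y,(np.array([R,Q])-c)@np.c_[[y[1],-y[0]],y])
print(current_tcp_pos(),np.round(current_joints(),2))
E
```

```text
[[ 544.7   48.2]
 [ 526.8 -204. ]
 [ 439.  -198.9]
 [ 452.2   53.3]]
[490.67050796 -75.34863745] 252.60294399914542 -0.06173168550213763
net [ 484.34541634 -139.08715143]
crop [ 484.54454486 -139.6301369 ]
(np.float64(370.40416798231763), np.float64(214.0176823492264), 16) (np.float64(382.6354292623942), np.float64(212.87363966142684), 10)
[453.00863904 -29.12241798] [457.11945354 -62.5245913 ] 33.084942641561796 [[-40.44194111  43.81471369]
 [-34.2782938   10.72977105]]
[ 195.3338944  -593.66213691  226.09025434] [ 1.19  0.38  0.02  1.37 -0.01  1.39 -0.05]
```

```bash
cat >> h.py <<'E'
PSI=-0.062; Q=[0,float(np.cos(PSI/2)),float(np.sin(PSI/2)),0]
YD=np.array([-np.sin(PSI),np.cos(PSI)]); W=np.array([485.,-139.5])
def at(s,z): return [*(W+s*YD),z]
def press(s,zstart,want=6.,zmin=97.):
    """lower the tip at offset s until the vertical force is want; returns TCP z"""
    line_to(at(s,zstart),Q); pause(.1); f0=np.array(current_wrist_force()); z=zstart
    while z>zmin:
        z-=.7; line_to(at(s,z),rate=20); f=np.array(current_wrist_force())-f0
        if f[2]>want: break
    print("press z",z,np.round(f,1)); return z,f0
def look(name=None):
    im=grab_frame("top")
    if name: cv2.imwrite(f"pics/{name}.png",cv2.resize(im[165:240,320:450,::-1],None,fx=6,fy=6,interpolation=cv2.INTER_CUBIC))
    return cent(im,-10,8),cent(im,20,35)
E
python3 - <<'E'
from h import *
grab(20); reach(at(-14,170),Q); print(current_time_s())
line_to(at(-14,112),Q)
z,f0=press(-14,107); print(current_time_s())
line_to(at(4,z),rate=30); print(np.round(np.array(current_wrist_force())-f0,1))
line_to(at(14,z),rate=30); print(np.round(np.array(current_wrist_force())-f0,1))
line_to(at(14,z+25)); print(look("s1"),current_time_s())
E
```

```text
3.3833
press z 96.49999999999996 [-0.3  0.4 -0.1]
8.0167
[-1.2  0.3  0.4]
[-0.5  1.  -0.5]
((np.float64(370.3110465116279), np.float64(213.72932816537468), 15), (np.float64(382.6243781094527), np.float64(213.28457711442786), 12)) 9.6167
```

View pics/s1.png

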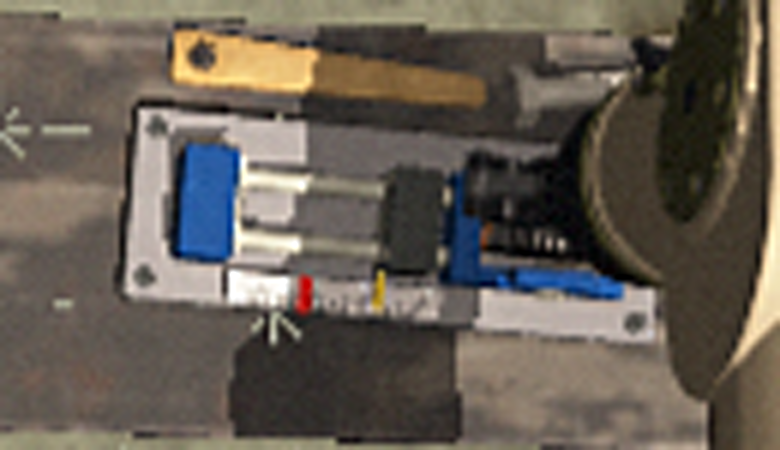

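The hand is up and clear. In the crop the finger knuckles show near (490,180), about 12 mm off the wheel's mid-line. The jaw has not moved and there was no contact, so I check the tool position in both cameras.

```bash
cat >> h.py <<'E'
def proj(p,n):
    c=C[n]; q=np.linalg.inv(c["extrinsics"])@[*p,1]; q=np.array(c["mtx"])@q[:3]; return q[:2]/q[2]
E
python3 - <<'E'
from h import *
p=np.array(current_tcp_pos()); print(p,current_eef_rot(),current_finger_gap(),at(14,121.5))
im=grab_frame("side"); 
s=cv2.resize(im[170:280,260:390,::-1],None,fx=5,fy=5,interpolation=cv2.INTER_CUBIC)
for q in (p-[0,0,-0],p-[0,0,17],[*W,86]):
    a=proj(q,"side"); b=proj(q,"top"); print(np.round(q),np.round(a,1),np.round(b,1),np.round((b-[320,165])*6))
    cv2.circle(s,tuple(int(x) for x in (a-[260,170]+.5)*5),4,(255,0,255),1)
cv2.imwrite("pics/side1.png",s)
E
```

```text
[ 485.9983909  -125.76455068  121.62359145] [ 1.70202490e-04  9.99514802e-01 -3.11452324e-02  3.26034232e-04] -0.0015358995814473595 [np.float64(485.8674440082057), np.float64(-125.52689938157503), 121.5]
[ 486. -126.  122.] [320.9 213.8] [413. 201.] [558. 216.]
[ 486. -126.  105.] [320.8 219.8] [411.4 201.5] [548. 219.]
[ 485. -140.   86.] [320.  228.6] [414.9 202.5] [569. 225.]
```

View pics/side1.png

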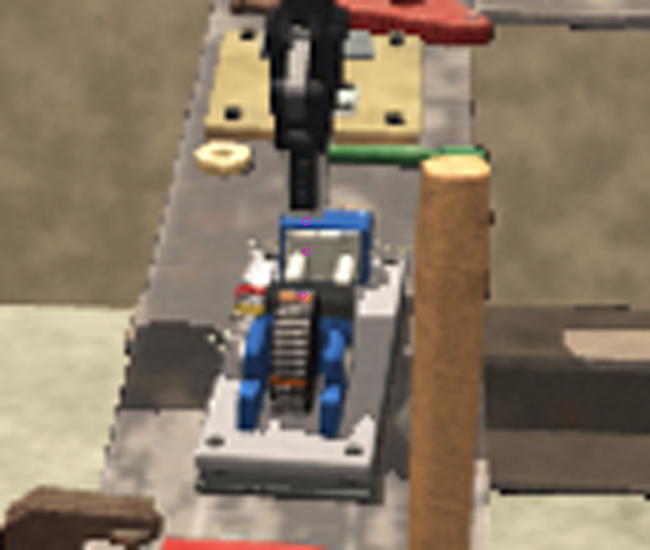

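```bash
sed -i 's/W=np.array(\[485.,-139.5\])/W=np.array([483.,-139.5])/' h.py; python3 - <<'E'
from h import *
line_to(at(0,97),Q); p=np.array(current_tcp_pos()); print(p,np.round(current_wrist_force(),1))
out=[]
for n,(u,v) in dict(top=(370,165),side=(280,180)).items():
    im=grab_frame(n); k=8
    s=cv2.resize(im[v:v+70,u:u+49,::-1],None,fx=k,fy=k,interpolation=cv2.INTER_CUBIC)
    for q,col in ((p,(255,0,255)),(p-[0,0,17],(0,255,0)),([*W,86],(0,255,255))):
        a=(proj(q,n)-[u,v]+.5)*k; cv2.circle(s,tuple(int(x) for x in a),4,col,1); print(n,np.round(a))
    out.append(s)
cv2.imwrite("pics/low.png",np.hstack(out)); print(current_time_s())
E
```

```text
[ 482.03315081 -139.48800463   96.09525105] [-0.6  0.5  0.5]
top [370. 311.]
top [357. 314.]
top [363. 310.]
side [316. 364.]
side [315. 412.]
side [318. 393.]
10.1083
```

View pics/low.png

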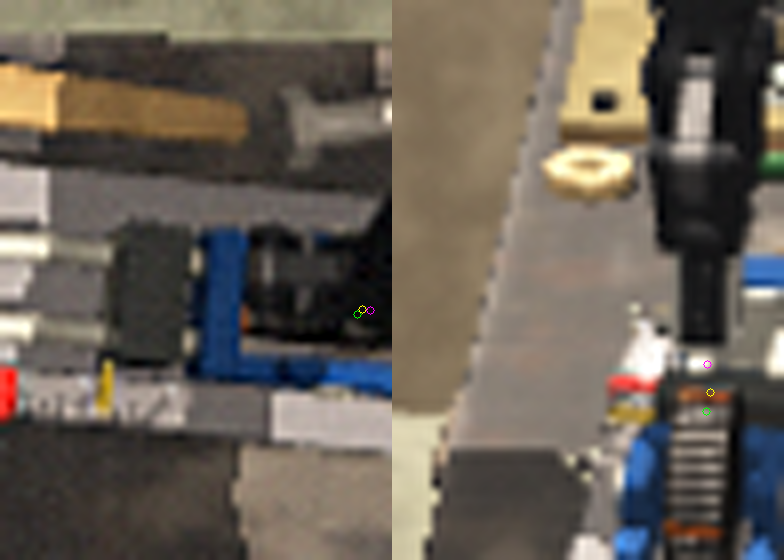

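The side half shows the shut fingertip ending at row 343, in line with the wheel (column 705 against 704). That is about 18 mm above the wheel top, so contact should come at TCP z of about 79. I lower further with a force check.

```bash
python3 - <<'E'
from h import *
line_to(at(-12,97)); line_to(at(-12,85),rate=60)
z,f0=press(-12,84.,want=5.,zmin=72.); print(current_time_s())
f=np.array(current_wrist_force())-f0
if f[2]>2.5:
    for s in (0,12):
        line_to(at(s,z),rate=30); print(np.round(np.array(current_wrist_force())-f0,1))
    line_to(at(12,z+12))
print(look(),current_time_s(),current_tcp_pos())
E
```

```text
press z 79.09999999999998 [-1.1 -0.1  5.9]
12.8083
[-1.8  0.2  6.9]
[0.2 2.2 5.2]
((np.float64(370.3767617738054), np.float64(213.7507734616707), 14), (np.float64(379.2603430877901), np.float64(212.4455095862765), 10)) 14.2083 [ 483.59641734 -127.85490914   90.75549279]
```

Contact came at 79 mm and a 24 mm stroke moved the jaw about 9 mm without slip. About 24 mm of jaw travel remains, so I make two more full strokes and then measure.

```bash
cat >> h.py <<'E'
def stroke(s0,s1):
    line_to(at(s0,92)); z,f0=press(s0,82.,want=5.,zmin=75.)
    line_to(at(s1,z),rate=30); print(np.round(np.array(current_wrist_force())-f0,1)); line_to(at(s1,z+12))
def err(name=None):
    r,p=look(name); R=bp(*r[:2],36)[:2]; P=bp(*p[:2],38.5)[:2]
    R0=np.array([453.0,-29.1]); print(r,p,"remaining",(R-P)@YD,"vs first mark",(R0-P)@YD,current_time_s())
E
python3 - <<'E'
from h import *
stroke(-12,12); err(); stroke(-12,12); err("s3")
E
```

```text
press z 79.19999999999999 [-2.1  0.2  5.1]
[-0.5  1.9  4.7]
(np.float64(370.3839590443686), np.float64(213.7542662116041), 14) (np.float64(375.9229442208166), np.float64(212.16331224841863), 8) remaining 14.5354863626449 vs first mark 14.440475056694277 17.1167
press z 78.49999999999999 [-0.9 -0.4  6.4]
[-1.1 -0.2  5.4]
(np.float64(370.3748236953456), np.float64(213.7669252468265), 14) (np.float64(372.6035917652212), np.float64(212.22426631625055), 12) remaining 5.425563344179621 vs first mark 5.308277328154011 20.275
```

View pics/s3.png

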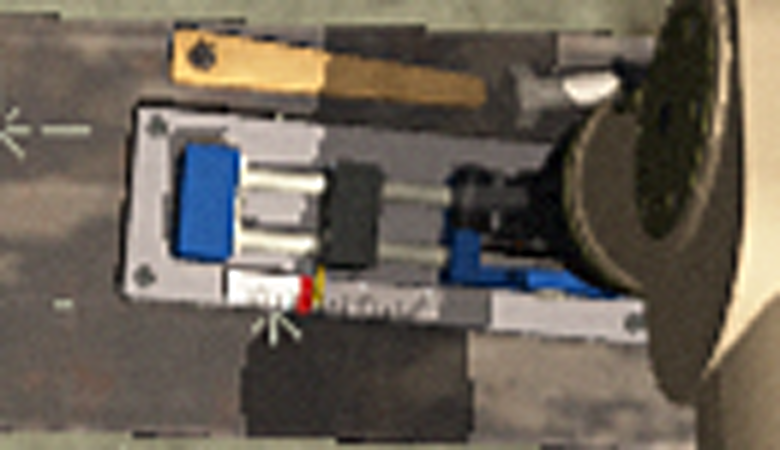

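The yellow bar, crop (320,285), now touches the right edge of the red band, crop (305,295), with about 5.3 mm left. That needs a final stroke of about 14.2 mm at the rim.

```bash
python3 - <<'E'
from h import *
stroke(-7.1,7.1); line_to(at(7,130)); line_to([W[0],W[1]-60,200])
try: err("s4")
except Exception as e: print(e, look())
im=grab_frame("top"); print(cent(im,20,35),cent(im,-10,8),current_time_s())
E
```

```text
press z 79.89999999999999 [-1.3  1.2  5.7]
[-0.7  1.5  5.5]
(np.float64(370.25767918088735), np.float64(216.13139931740614), 7) (np.float64(370.8179173938336), np.float64(211.56137289121583), 8) remaining 0.12808897333961833 vs first mark 0.2357666333018868 23.775
(np.float64(370.6822157434402), np.float64(211.52478134110788), 6) (np.float64(370.1617293835068), np.float64(216.04403522818254), 8) 23.825
```

View pics/s4.png

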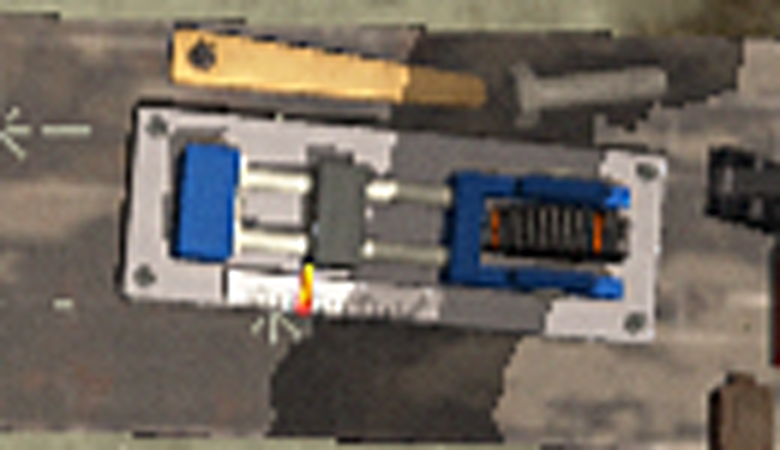

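The pointer, crop (307,280), lies over the red band, crop (305,298), about 0.2 mm from its centre. The hand is clear and nothing around the stop has moved, so I hand it in.

```bash
python3 -c "
from rig import *
pause(.3); print(sign_off())"
```

```text
the job is handed in; nothing more can be done
None
```

I rolled the wheel in four strokes until the pointer stood about 0.2 mm from the centre of the red gauge mark by the top camera, took the hand clear, and handed the job in at about 24 s; the sign-off returned no verdict.

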